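# Rock a sherd gauge to its stance mark and hold it

## Task

Pull the transport lock of the sherd gauge fully out toward the front of its stand, to its end stop. Then press the gauge's pad down so that it rocks on its stud until the hanging pointer has settled with its tip over the mark on the dial, and stay there: the program finishes while still holding the gauge like that for the photograph, by hand alone, with the gauge still seated on the stud. Do not touch the pointer, do not force the gauge, and leave the small things round the stand where they lie.

Things in the scene. Friction and masses are not known exactly. Their poses are not given: they have to be found in the camera images.
- stand: fixed wooden base board, 205 x 280 mm and 8 mm thick, with the stud, the heel rest and the lock on it. Origin on the desk top straight below the middle of the stud; its x axis points away from its front edge (the front edge is 148 mm from the origin towards -x, the back edge 58 mm towards +x), y to its left, z up. The board is turned up to 0.3 rad about the vertical
- stud: fixed round steel bar, 16 mm thick, lying along the stand's x axis with a collar near each end; origin at its middle, 42 mm above the desk. The gauge sits on it with a V-shaped saddle and rocks about it
- heel_rest: fixed low rubber-topped rest on the stand, 95 mm to the stand's -y side of the stud. The gauge's heavy end lies on it at the start and falls back to it when let go. Origin as the stand's
- gauge: loose rocking gauge, about 0.5 kg: an aluminium beam 270 mm long along its y axis (flat pad at the +y end, counterweight and a clipped sherd at the -y end) with an upright white dial plate in the middle, up to 150 mm above the stud, facing the stand's front. Origin in the stud's axis; x along the stud, z up through the dial. At the start it is turned +0.22 rad about its x axis, pad end high
- pad (a point): middle of the top face of the flat pad, 36 x 36 x 10 mm, at the gauge's +y end, 130 mm from the stud's axis and 26 mm above it in the gauge's frame; 95 mm above the desk at the start. Press down here with closed fingertips: it resists with 1 to 4 N and rises again when released; 10 mm down turns the gauge by about 0.077 rad. The mark needs it 15 to 50 mm down
- pointer: pendulum pointer that hangs free in front of the dial plate, 80 mm from its pivot to its tip, so that it always settles to vertical; it swings for about a second after a movement. Not to be touched. Origin at its pivot, 128 mm above the stud's axis in the gauge's frame
- pointer_tip (a point): lower tip of the pointer
- mark_point (a point): where the pointer's tip must stand: a dark tab 8 mm wide at the lower edge of the dial plate, 80 mm from the pointer's pivot; fixed on the dial during a run, elsewhere in each run. Pressing the pad carries it toward the stand's -y side past the hanging tip. Needed turn of the gauge in rad = sideways distance of tip and mark / 80 mm
- lock_grip (a point): point to take the transport lock: an upright black grip, 26 mm along the stand's x, 12 mm along y, from 18 to 62 mm above the desk (this point is in it 48 mm above the desk). The lock's carriage carries a prop that stands under the beam and keeps it from being pressed down. The carriage runs between two 20 mm high guides; free space beside the grip
- lock (a joint): travel of the transport lock toward the stand's front (its -x), m: 0 is fully in, with the prop under the beam, 0.045 is fully out at its end stop. Slides with about 2 N of friction and stays where it is left
- loose_sherd_a: loose sherd, 36 x 42 x 8 mm, to the right of the stand; bystander
- loose_sherd_b: loose sherd, 40 x 51 x 6 mm, to the right of the stand; bystander
- eraser: eraser, 21 x 44 x 11 mm, to the right of the stand; bystander
- loupe: folding loupe, 26 x 42 x 15 mm, to the left of the stand; bystander

How it is judged:
By the outcome, as a careful person would: the job done as asked, in the order asked, and still so for the second after the job is handed in, while the arm keeps its last pose, push and grip.
It also fails if it takes over 54 s, if anything falls off the work surface, if the arm or the gripper's body presses on something with over 40 N, if the wrist force passes 120 N, or if a joint passes its speed limit or range.

## Robot

A 6-joint arm with a two-finger parallel gripper is mounted at the origin on a cart in front of the work surface, level with it; the furniture and walls round the work are solid. World frame = base frame: x ahead of the robot, y to its left, z up, the work surface at z = 0. Lengths are in m, angles in degrees, forces in N, time in s.
With the tool pointing down it reaches from about 0.375 to 0.825 m from the base axis. Payload 5.5 kg.
Tool frame: the origin (TCP) lies midway between the tips of the shut fingers; the grasp point (between the pads) lies 19 mm behind it; z points along the fingers, y is the line along which they close (so a half turn about z gives the same grasp; the last joint's range is limited). The gripper opens to 85 mm and grips with 20 to 120 N. Pads are 22 mm wide; open, the fingers measure 114 mm over their backs; the gripper's body (76 mm by 85 mm) begins 54 mm behind the grasp point. The pads swing forward as they close: fully open they stand 13 mm farther back than shut.
Start: joints at [0, 17.962, -2.699, 69.339, 0, 90], TCP at [0.6, -0, 0.231] pointing down, gripper open.
Joint ranges: [-152.73, 152.73], [-39.44, 99.34], [-58.76, 71.6], [-118.89, 123.64], [-81.53, 83.1], [-180, 180]. Speed limits (degrees/s): [136.94, 136.94, 172.46, 180, 180, 180].

## Interface

Orientations are given as a 3x3 rotation matrix whose columns are the frame's x, y, z axes.
In Python, from bench import bot gives the robot as it stands.
- The arm moves only by the tool arm_command, never from a script. Its argument "deltas" is a list of rows, each an object of numbers: "dx", "dy", "dz": the shift along the tool's x, y, z in cm; "turn": the turn about the tool's z in rad; "jaw": the closure, from 0 (fully open) to 1 (shut). In form: [{"dx": .., "dy": .., "dz": .., "turn": .., "jaw": ..}, ...]. A call has 1 to 12 rows; each row is the pose to reach, as a shift and turn from the pose commanded when the call began, along the tool's axes at that moment; what a row does not reach only later rows make up. A row lasts 1/10 s, in which the tool goes at most 50 mm and 8.59 degrees, less where a joint would pass 70% of its speed; a pose out of reach is approached as far as the arm can. A call with a gripper value outside its range is refused whole. The fingers move at their own pace and stop on an object; "squeeze" is the grip in N (left out, the last holds). Time passes only in rows, so rows that repeat a pose let the fingers close. It gives the time, the measured TCP pose, the force, the opening and the grip force at its end, in the units of the state.
- bot.get_obs(): the state, without advancing time (a new reading comes with each control period).
- bot.read_camera(name): name is "side" or "top" or "wrist"; returns the picture (400x640x3 uint8, red, green, blue); there is no depth.
- bot.camera_params(name): a dict with "fx", "fy", "cx", "cy" (pixels), "camera_from_world" (4x4, takes a point from world to camera coordinates). Camera axes: x right, y down, z forward; pixel columns grow to the right and rows downward; lengths in m; the calibration is good to about 2 mm. The wrist camera is an equidistant fisheye: a pixel r from the principal point sees the ray r / f radians off the axis. A picture is of the moment at which its call begins: read the wrist's pose just before it. camera_params takes no time and is no camera call; for the wrist camera it gives the pose at the moment of the call.
- bot.hand_in(): hands the job in; it is judged then, once.
Trained networks look in the newest picture that a camera, given by its name, has taken for a name from the list of things; names that differ only in an ending like _2 or _b are one class to them, and where a whole thing is asked for, a point or a joint stands for the part that bears it (a point fixed in the world has none). Each returns a list of dicts, best first, with "confidence" (0 to 1); they miss things now and then, are a little off and sometimes report something else, mostly with a low value. They report only what shows in the picture. A call takes as long as a camera call.
- bot.find_in(camera, target): "at" ([column, row] as shares, 0 to 1, of the picture: columns of its width, rows of its height, amid what is visible of it).
- bot.trace(camera, target): "mask" (400x640 bool, what is visible of it) and "at" ([column, row] as shares, 0 to 1, of the picture: columns of its width, rows of its height, amid what is visible of it).
- bot.landmark_of(camera, target): "at" ([column, row] as shares, 0 to 1, of the picture: columns of its width, rows of its height: a listed point, or the origin of a listed thing).
The state is a dict: "clock": time; "joint_positions": joint angles; "joint_velocities": joint speeds; "joint_efforts": joint torques, N m; "eef_pos": TCP position; "tcp_rot": TCP orientation; "ft_force": force on the tool from outside, world axes, zero at the start; "moment": the same for the moment, N m; "gripper_width": opening from 0.0 (shut) to 1.0 (fully open); "grasp_force": force on a finger pad.
Only numpy, scipy, OpenCV 4.12 (cv2) and the standard library are available. Lean on these libraries where they do the work, as an engineer would, in place of code of your own. Each camera call takes 0.05 s, during which the arm holds its last target. There are 200 camera calls.

## Working session

There is one attempt and no reset: what is moved stays moved. The work goes in short steps, Python scripts to look and compute and a tool call to move; the robot and the scene stay as the last step left them, time stands still between calls to the robot, and variables do not carry over. Pictures are saved under pics/ and viewed, at most 10 in all, crops included, and the job is handed in when it is done.

Besides the shell and the picture viewer there is one more tool, called as name([rows], argument=value, ...), one row to a line, values as JSON. arm_command: Moves the arm, as the interface text tells. Its arguments: {"type":"object","properties":{"deltas":{"type":"array","items":{"type":"object","properties":{"dx":{"type":"number"},"dy":{"type":"number"},"dz":{"type":"number"},"turn":{"type":"number"},"jaw":{"type":"number"}}}},"squeeze":{"type":"number"}},"required":["deltas"]}

```bash
mkdir -p pics
cat > h.py <<'E'
from bench import bot
import numpy as np, cv2
def ray(cam,at):
    p=bot.camera_params(cam);T=np.array(p["camera_from_world"]);u,v=at[0]*640,at[1]*400
    a,b=(u-p["cx"])/p["fx"],(v-p["cy"])/p["fy"]
    if cam=="wrist":
        r=np.hypot(a,b); d=np.array([np.sin(r)*a/max(r,1e-9),np.sin(r)*b/max(r,1e-9),np.cos(r)])
    else: d=np.array([a,b,1.])
    R=T[:3,:3]; return -R.T@T[:3,3], R.T@d
def atz(cam,at,z):
    o,d=ray(cam,at); return o+d*(z-o[2])/d[2]
def tri(c1,a1,c2,a2):
    o,d=ray(c1,a1);p,e=ray(c2,a2);s=np.linalg.lstsq(np.c_[d,-e],p-o,rcond=None)[0]
    A=o+d*s[0];B=p+e*s[1];return (A+B)/2,np.linalg.norm(A-B)
def snap(cam,name):
    im=bot.read_camera(cam);cv2.imwrite(f"pics/{name}.png",im[:,:,::-1]);return im
E
python3 - <<'E'
from h import *
np.set_printoptions(precision=4,suppress=True)
o=bot.get_obs();print(o["clock"],o["eef_pos"],o["tcp_rot"])
ims=[snap(c,c+"0") for c in("side","top")]
cv2.imwrite("pics/both.png",np.vstack(ims)[:,:,::-1][:, :])
for t,z in(("lock_grip",.048),("pad",.095),("stud",.042),("pointer",None),("pointer_tip",None),("mark_point",None)):
    a={}
    for c in("side","top"):
        r=bot.landmark_of(c,t)
        if r:
            a[c]=r[0]["at"];print(t,c,np.array(a[c])*[640,400],round(r[0]["confidence"],2),atz(c,a[c],z) if z else "")
    if len(a)==2:print("  tri",tri("side",a["side"],"top",a["top"]))
for c in("side","top"):print(c,ray(c,(.5,.5)))
print(bot.get_obs()["clock"])
E
```

```text
0.0 [0.5994 0.     0.2305] [[ 0.      1.     -0.0017]
 [ 1.     -0.      0.    ]
 [ 0.     -0.0017 -1.    ]]
lock_grip side [307.776 199.2  ] 0.82 [0.4846 0.1328 0.048 ]
lock_grip top [267.52 217.6 ] 0.69 [0.4889 0.1368 0.048 ]
  tri (array([0.4867, 0.1365, 0.0467]), np.float64(0.004660480706860384))
pad side [333.888 175.6  ] 0.77 [0.5596 0.2042 0.095 ]
pad top [288.  189.6] 0.74 [0.5582 0.0778 0.095 ]
  tri (array([0.5534, 0.076 , 0.1464]), np.float64(0.010310375463868194))
stud side [339.328 208.32 ] 0.65 [0.5765 0.0909 0.042 ]
pointer side [336.192 170.92 ] 0.51 
pointer top [247.104 192.2  ] 0.38 
  tri (array([0.5572, 0.1859, 0.1157]), np.float64(0.017666510630886107))
pointer_tip side [338.112 200.32 ] 0.41 
side (array([ 0.5499, -0.9075,  0.5507]), array([-0.0255,  0.8996, -0.4361]))
top (array([0.324 , 0.0261, 1.2972]), array([ 0.1679, -0.0281, -0.9856]))
0.7
```

View pics/side0.png

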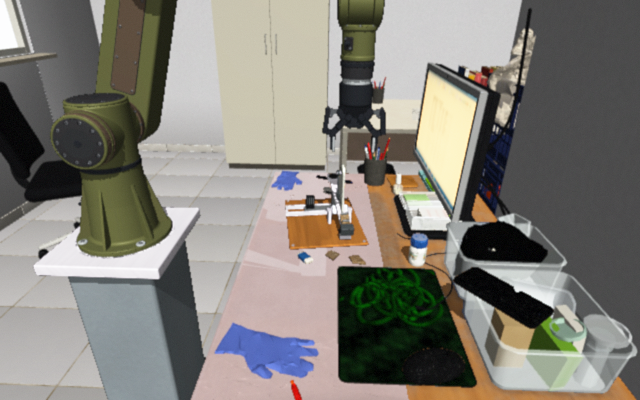

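View pics/top0.png

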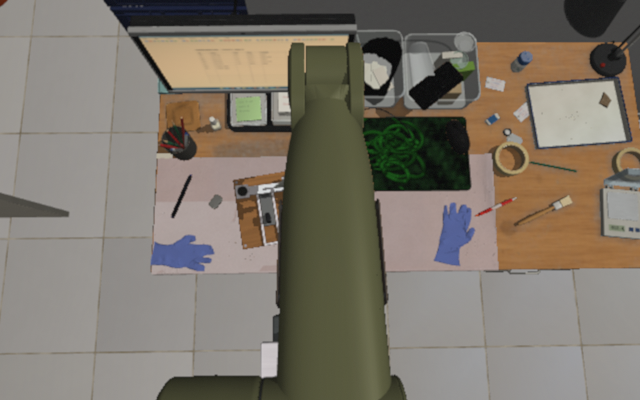

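The side view shows the gauge at about (340,205) and the lock grip at (308,200). The top view shows the grip at (267,218) and the pad probably at (243,190), with the arm hiding the stand's right half. Next I'll look with the wrist camera.

Run:
```python
from h import *
np.set_printoptions(precision=4,suppress=True)
print("pad guess",atz("top",(243/640,190/400),.095))
snap("wrist","w0")
for t,z in(("lock_grip",.048),("pad",.095),("stud",.042),("pointer",.167),("pointer_tip",.087),("mark_point",.09)):
    r=bot.landmark_of("wrist",t)
    for q in r[:2]:print(t,np.array(q["at"])*[640,400],round(q["confidence"],2),atz("wrist",q["at"],z))
im=bot.read_camera("side")[150:270,260:400];cv2.imwrite("pics/s1.png",cv2.resize(im[:,:,::-1],None,fx=5,fy=5,interpolation=2))
r=bot.trace("top","stand")
if r:
    m=r[0]["mask"].astype(np.uint8);c=max(cv2.findContours(m,0,1)[0],key=cv2.contourArea)
    print(r[0]["confidence"],[ (p[0].tolist(),atz("top",p[0]/[640,400],.008)[:2]) for p in cv2.approxPolyDP(c,3,True)])
```

```text
pad guess [0.5583 0.1991 0.095 ]
lock_grip [207.68  53.72] 0.97 [0.4867 0.1369 0.048 ]
pad [283.2 227.6] 0.72 [ 0.5702 -0.0406  0.095 ]
pointer [265.28 136.88] 0.74 [0.5679 0.0558 0.167 ]
pointer_tip [282.304 126.72 ] 0.51 [0.5712 0.0565 0.087 ]
0.58 [([281, 193], array([0.5653, 0.1018])), ([237, 200], array([0.5461, 0.2283])), ([244, 247], array([0.4112, 0.2061])), ([277, 241], array([0.4271, 0.1131]))]
```

View pics/w0.png

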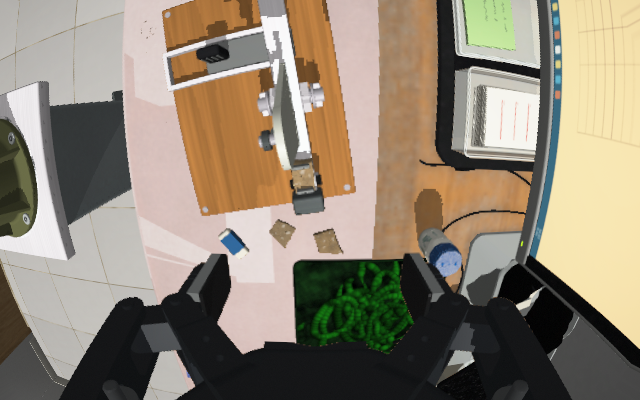

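View pics/s1.png

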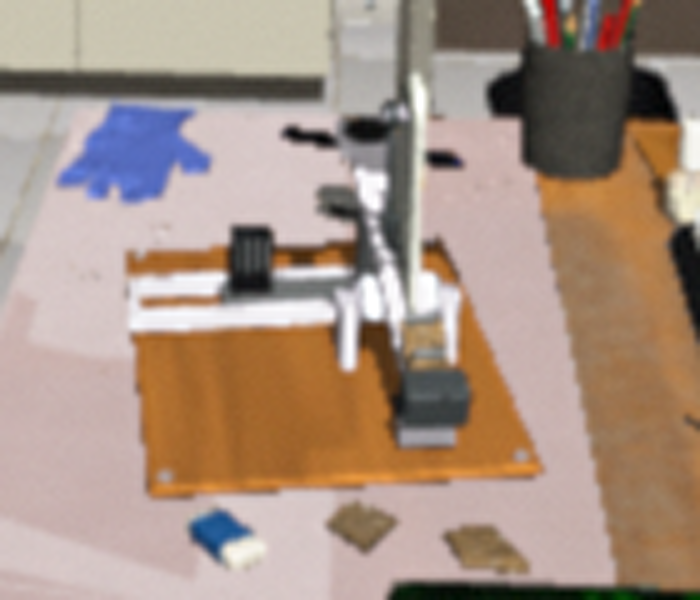

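The wrist view shows the stand's corners at about (204,211), (352,188) and (165,12), the grip at (212,53), and the tilted dial with its pointer knob at (266,139). The sherds and eraser lie to the right at the bottom. The side crop shows the same layout.

Run:
```python
from h import *
np.set_printoptions(precision=4,suppress=True)
P=[atz("wrist",np.array(p)/[640,400],.008) for p in((202,215),(355,189),(163,10))]
for p in P:print(p)
d=P[1]-P[0];e=P[2]-P[0];print(np.linalg.norm(d),np.arctan2(d[1],d[0]),np.linalg.norm(e),np.arctan2(-e[0],e[1]))
o=bot.get_obs();p=bot.camera_params("wrist");c,_=ray("wrist",(.5,.5));R=np.array(o["tcp_rot"])
print("cam in tool",R.T@(c-o["eef_pos"]),"axes",np.array(p["camera_from_world"])[:3,:3]@R,p["fx"],p["cx"],p["cy"])
for t in("stud","gauge","mark_point","pad"):
    for q in bot.landmark_of("wrist",t)[:2]:print(t,np.array(q["at"])*[640,400],round(q["confidence"],2),atz("wrist",q["at"],.042))
```

```text
[ 0.4519 -0.0612  0.008 ]
[ 0.6509 -0.026   0.008 ]
[0.4092 0.2119 0.008 ]
0.20206608262159703 0.1753034202436546 0.27637480455673824 0.15495331499447085
cam in tool [ 0.0781  0.0014 -0.1428] axes [[ 0.0002  1.      0.0001]
 [-0.9525  0.0002 -0.3044]
 [-0.3044 -0.      0.9525]] 309.70691628693146 315.00633130118183 198.97069673235117
gauge [289.216  98.92 ] 0.91 [0.5742 0.0829 0.042 ]
pad [283.2 227.6] 0.72 [ 0.5643 -0.0632  0.042 ]
```

arm_command([
  {"dx":2,"dy":-2,"turn":-0.15,"jaw":0.3},
  {"dx":4,"dy":-4,"turn":-0.3,"jaw":0.3},
  {"dx":6,"dy":-6,"turn":-0.45,"jaw":0.3},
  {"dx":8,"dy":-8,"turn":-0.6,"jaw":0.3},
  {"dx":10,"dy":-10,"turn":-0.75,"jaw":0.3},
  {"dx":12,"dy":-11.3,"turn":-0.9,"jaw":0.3},
  {"dx":13.7,"dy":-11.3,"turn":-1.05,"jaw":0.3},
  {"dx":13.7,"dy":-11.3,"turn":-1.2,"jaw":0.3},
  {"dx":13.7,"dy":-11.3,"turn":-1.35,"jaw":0.3},
  {"dx":13.7,"dy":-11.3,"turn":-1.5,"jaw":0.3},
  {"dx":13.7,"dy":-11.3,"turn":-1.65,"jaw":0.3},
  {"dx":13.7,"dy":-11.3,"turn":-1.736,"jaw":0.3},
])

```text
schema error: expected keys dx, dy, dz, turn, jaw
```

Run:
```python
from h import *
np.set_printoptions(precision=4,suppress=True)
snap("wrist","w1");snap("top","t1")
o=bot.get_obs();print(o["clock"],o["eef_pos"],o["tcp_rot"],o["joint_positions"],o["gripper_width"])
for c in("wrist","top","side"):
  for t,z in(("lock_grip",.048),("pad",.095),("stud",.042),("gauge",.042),("pointer",.167),("pointer_tip",.087),("mark_point",.09)):
    for q in bot.landmark_of(c,t)[:1]:print(c,t,np.array(q["at"])*[640,400],round(q["confidence"],2),atz(c,q["at"],z))
```

```text
1.45 [0.6    0.     0.2313] [[-0.  1.  0.]
 [ 1.  0. -0.]
 [-0.  0. -1.]] [ 0.0005 17.9631 -2.6975 69.3387 -0.0009 89.9992] 0.9979770788421215
wrist lock_grip [212.096  53.2  ] 0.75 [0.4917 0.137  0.048 ]
wrist stud [233.472 240.8  ] 0.47 [ 0.5025 -0.0814  0.042 ]
wrist gauge [291.392 100.08 ] 0.65 [0.5765 0.0816 0.042 ]
wrist pointer [262.016 136.8  ] 0.76 [0.5657 0.0559 0.167 ]
wrist pointer_tip [284.608 129.   ] 0.73 [0.5733 0.0543 0.087 ]
wrist mark_point [282.624 232.8  ] 0.34 [ 0.5689 -0.0484  0.09  ]
top lock_grip [269.312 217.2  ] 0.7 [0.4899 0.1318 0.048 ]
top pad [243.008 193.52 ] 0.81 [0.5487 0.1989 0.095 ]
top gauge [286.72 182.  ] 0.73 [0.5905 0.0837 0.042 ]
side lock_grip [308.992 201.52 ] 0.78 [0.4891 0.1176 0.048 ]
side pad [333.504 175.92 ] 0.6 [0.5584 0.2016 0.095 ]
side stud [339.008 207.8  ] 0.61 [0.5757 0.0941 0.042 ]
side gauge [342.08 208.6 ] 0.74 [0.5843 0.0896 0.042 ]
side pointer [337.6  173.52] 0.38 [0.5676 0.0432 0.167 ]
side pointer_tip [338.88 200.6 ] 0.66 [0.5735 0.0481 0.087 ]
side mark_point [357.632 258.32 ] 0.73 [ 0.6091 -0.2268  0.09  ]
```

View pics/w1.png

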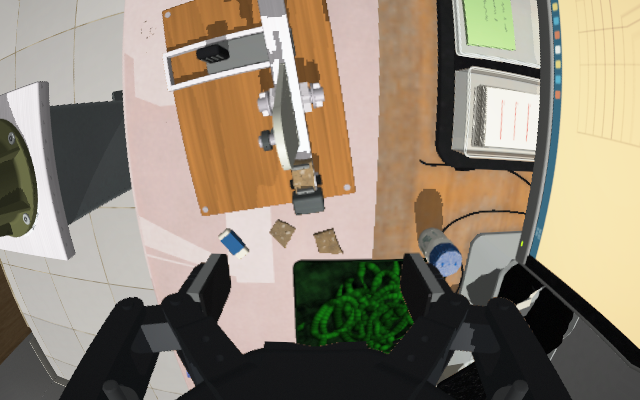

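The move was refused because every row needs dz, so the picture is unchanged. I'll send it again.

arm_command([
  {"dx":2,"dy":-2,"dz":0,"turn":-0.15,"jaw":0.3},
  {"dx":4,"dy":-4,"dz":0,"turn":-0.3,"jaw":0.3},
  {"dx":6,"dy":-6,"dz":0,"turn":-0.45,"jaw":0.3},
  {"dx":8,"dy":-8,"dz":0,"turn":-0.6,"jaw":0.3},
  {"dx":10,"dy":-10,"dz":0,"turn":-0.75,"jaw":0.3},
  {"dx":12,"dy":-11.2,"dz":0,"turn":-0.9,"jaw":0.3},
  {"dx":13.5,"dy":-11.2,"dz":0,"turn":-1.05,"jaw":0.3},
  {"dx":13.5,"dy":-11.2,"dz":0,"turn":-1.2,"jaw":0.3},
  {"dx":13.5,"dy":-11.2,"dz":0,"turn":-1.35,"jaw":0.3},
  {"dx":13.5,"dy":-11.2,"dz":0,"turn":-1.5,"jaw":0.3},
  {"dx":13.5,"dy":-11.2,"dz":0,"turn":-1.65,"jaw":0.3},
  {"dx":13.5,"dy":-11.2,"dz":0,"turn":-1.736,"jaw":0.3},
])

```text
clock: 3.7
eef_pos: [0.488, 0.135, 0.2314]
tcp_rot: [[-0.986, -0.169, 0.0], [-0.169, 0.986, 0.0], [-0.0, 0.0, -1.0]]
ft_force: [0.4, 0.6, 0.6]
gripper_width: 0.702
grasp_force: 0.0
```

Run:
```python
from h import *
np.set_printoptions(precision=4,suppress=True)
snap("wrist","w2")
o=bot.get_obs();print(o["clock"],o["eef_pos"],o["tcp_rot"],o["joint_positions"],o["gripper_width"])
for c in("wrist","top"):
  for t,z in(("lock_grip",.048),("pad",.095),("stud",.042),("gauge",.042),("pointer",.167),("pointer_tip",.087),("mark_point",.09)):
    for q in bot.landmark_of(c,t)[:1]:print(c,t,np.array(q["at"])*[640,400],round(q["confidence"],2),atz(c,q["at"],z))
```

```text
3.75 [0.488  0.135  0.2314] [[-0.9852 -0.1713  0.0002]
 [-0.1713  0.9852  0.    ]
 [-0.0002  0.     -1.    ]] [ 15.4667   7.8821 -15.4539  66.6549   0.0002   5.6054] 0.7022359560240674
wrist lock_grip [316.672 179.92 ] 0.95 [0.4936 0.1377 0.048 ]
wrist pad [365.824 258.6  ] 0.72 [0.5557 0.1992 0.095 ]
wrist stud [262.08 235.88] 0.68 [0.5728 0.0851 0.042 ]
wrist gauge [258.88 235.68] 0.93 [0.5733 0.0813 0.042 ]
wrist pointer [206.08 282.52] 0.59 [0.5643 0.0561 0.167 ]
wrist pointer_tip [229.504 242.92 ] 0.63 [0.5658 0.0563 0.087 ]
top lock_grip [269.312 217.2  ] 0.7 [0.4899 0.1318 0.048 ]
top pad [243.008 193.52 ] 0.81 [0.5487 0.1989 0.095 ]
top gauge [286.72 182.  ] 0.73 [0.5905 0.0837 0.042 ]
```

View pics/w2.png

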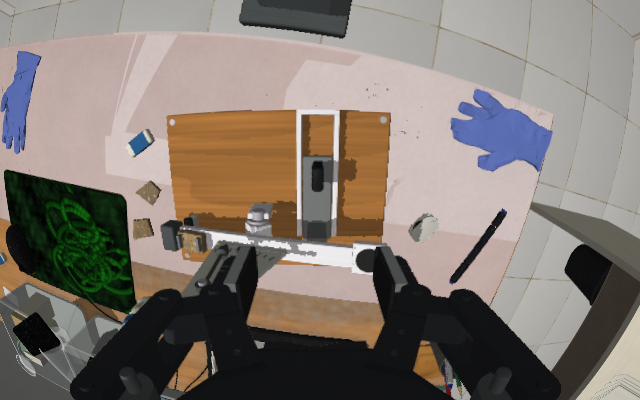

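The grip is at (317,178), right below the tool between the guides. The pad's dark disc is at (366,260), and the dial is partly hidden behind the left finger. I'll descend and grasp.

arm_command([
  {"dx":-0.3,"dy":0.1,"dz":4,"turn":0,"jaw":0.3},
  {"dx":-0.3,"dy":0.1,"dz":8,"turn":0,"jaw":0.3},
  {"dx":-0.3,"dy":0.1,"dz":12,"turn":0,"jaw":0.3},
  {"dx":-0.3,"dy":0.1,"dz":15,"turn":0,"jaw":0.3},
  {"dx":-0.3,"dy":0.1,"dz":17.5,"turn":0,"jaw":0.3},
  {"dx":-0.3,"dy":0.1,"dz":19,"turn":0,"jaw":0.3},
  {"dx":-0.3,"dy":0.1,"dz":20,"turn":0,"jaw":0.3},
  {"dx":-0.3,"dy":0.1,"dz":20,"turn":0,"jaw":0.3},
])

```text
clock: 5.25
eef_pos: [0.4898, 0.1362, 0.0302]
tcp_rot: [[-0.986, -0.164, -0.002], [-0.164, 0.986, -0.001], [0.002, -0.0, -1.0]]
ft_force: [-0.1, -0.3, 0.1]
gripper_width: 0.7
grasp_force: 0.0
```

arm_command([
  {"dx":0,"dy":0,"dz":0,"turn":0,"jaw":0.9},
  {"dx":0,"dy":0,"dz":0,"turn":0,"jaw":0.9},
  {"dx":0,"dy":0,"dz":0,"turn":0,"jaw":0.9},
  {"dx":0,"dy":0,"dz":0,"turn":0,"jaw":0.9},
  {"dx":0,"dy":0,"dz":0,"turn":0,"jaw":0.9},
  {"dx":0,"dy":0,"dz":0,"turn":0,"jaw":0.9},
], squeeze=25)

```text
clock: 5.85
eef_pos: [0.4914, 0.1379, 0.0323]
tcp_rot: [[-0.986, -0.165, 0.001], [-0.165, 0.986, 0.003], [-0.002, 0.003, -1.0]]
ft_force: [-2.3, 5.6, 4.3]
gripper_width: 0.133
grasp_force: 28.5
```

arm_command([
  {"dx":0.4,"dy":0.1,"dz":0,"turn":0,"jaw":0.9},
  {"dx":1,"dy":0.1,"dz":0,"turn":0,"jaw":0.9},
  {"dx":1.6,"dy":0.1,"dz":0,"turn":0,"jaw":0.9},
  {"dx":2.2,"dy":0.1,"dz":0,"turn":0,"jaw":0.9},
  {"dx":2.8,"dy":0.1,"dz":0,"turn":0,"jaw":0.9},
  {"dx":3.4,"dy":0.1,"dz":0,"turn":0,"jaw":0.9},
  {"dx":3.9,"dy":0.1,"dz":0,"turn":0,"jaw":0.9},
  {"dx":4.2,"dy":0.1,"dz":0,"turn":0,"jaw":0.9},
])

```text
clock: 6.65
eef_pos: [0.4497, 0.1311, 0.0322]
tcp_rot: [[-0.986, -0.164, 0.002], [-0.164, 0.986, 0.002], [-0.002, 0.001, -1.0]]
ft_force: [1.1, 4.0, 6.2]
gripper_width: 0.133
grasp_force: 28.7
```

arm_command([
  {"dx":0.1,"dy":0,"dz":0,"turn":0,"jaw":0.9},
  {"dx":0.2,"dy":0,"dz":0,"turn":0,"jaw":0.9},
  {"dx":0.3,"dy":0,"dz":0,"turn":0,"jaw":0.9},
  {"dx":0.4,"dy":0,"dz":0,"turn":0,"jaw":0.9},
  {"dx":0.5,"dy":0,"dz":0,"turn":0,"jaw":0.9},
  {"dx":0.5,"dy":0,"dz":0,"turn":0,"jaw":0.9},
])

```text
clock: 7.25
eef_pos: [0.4476, 0.1308, 0.0323]
tcp_rot: [[-0.986, -0.164, 0.006], [-0.164, 0.986, 0.002], [-0.007, 0.001, -1.0]]
ft_force: [9.6, 3.2, -2.9]
gripper_width: 0.14
grasp_force: 27.5
```

arm_command([
  {"dx":0,"dy":0,"dz":0,"turn":0,"jaw":0.4},
  {"dx":0,"dy":0,"dz":0,"turn":0,"jaw":0.4},
  {"dx":0,"dy":0,"dz":0,"turn":0,"jaw":0.4},
  {"dx":0,"dy":0,"dz":-3,"turn":0,"jaw":0.4},
  {"dx":0,"dy":0,"dz":-7,"turn":0,"jaw":0.4},
  {"dx":0,"dy":0,"dz":-11,"turn":0,"jaw":0.6},
  {"dx":-2,"dy":1.5,"dz":-13,"turn":0,"jaw":1},
  {"dx":-5,"dy":3,"dz":-13,"turn":0,"jaw":1},
  {"dx":-8,"dy":4,"dz":-13,"turn":0,"jaw":1},
  {"dx":-10,"dy":5,"dz":-13,"turn":0,"jaw":1},
  {"dx":-11.3,"dy":5,"dz":-13,"turn":0,"jaw":1},
  {"dx":-11.3,"dy":5,"dz":-13,"turn":0,"jaw":1},
])

```text
clock: 8.45
eef_pos: [0.5482, 0.1978, 0.1605]
tcp_rot: [[-0.986, -0.165, -0.001], [-0.165, 0.986, -0.001], [0.001, -0.001, -1.0]]
ft_force: [-0.1, -0.4, -0.1]
gripper_width: 0.004
grasp_force: 0.0
```

Run:
```python
from h import *
np.set_printoptions(precision=4,suppress=True)
o=bot.get_obs();print(o["clock"],o["eef_pos"],o["tcp_rot"],o["gripper_width"])
snap("wrist","w3");im=bot.read_camera("top");cv2.imwrite("pics/t3.png",im[:,:,::-1])
for c in("wrist","top","side"):
  if c=="side":bot.read_camera(c)
  for t,z in(("lock_grip",.048),("pad",.095),("stud",.042),("pointer",.167),("pointer_tip",.087),("mark_point",.09)):
    for q in bot.landmark_of(c,t)[:1]:print(c,t,np.array(q["at"])*[640,400],round(q["confidence"],2),atz(c,q["at"],z))
```

```text
8.45 [0.5482 0.1978 0.1605] [[-0.9864 -0.1646 -0.0007]
 [-0.1646  0.9864 -0.0006]
 [ 0.0008 -0.0005 -1.    ]] 0.00365760566230746
wrist lock_grip [250.304  61.08 ] 0.95 [0.4432 0.1261 0.048 ]
wrist pad [320.384 220.6  ] 0.96 [0.5522 0.202  0.095 ]
wrist pointer [ 76.224 242.32 ] 0.75 [0.5674 0.0489 0.167 ]
wrist pointer_tip [138.176 204.32 ] 0.61 [0.5688 0.0514 0.087 ]
wrist mark_point [154.432 208.48 ] 0.53 [0.5685 0.0693 0.09  ]
top lock_grip [270.72 235.88] 0.7 [0.4381 0.1277 0.048 ]
top pad [246.528 192.4  ] 0.94 [0.5517 0.1895 0.095 ]
top stud [287.616 186.32 ] 0.58 [0.578  0.0812 0.042 ]
top pointer [343.808 192.6  ] 0.63 [ 0.535  -0.0669  0.167 ]
top pointer_tip [296.512 185.88 ] 0.48 [0.5699 0.055  0.087 ]
side lock_grip [293.12 197.6 ] 0.7 [0.4409 0.1413 0.048 ]
side pad [333.568 177.68 ] 0.87 [0.5587 0.1877 0.095 ]
side stud [324.928 192.2  ] 0.24 [0.5335 0.1976 0.042 ]
side pointer [339.328 175.92 ] 0.56 [0.5719 0.0272 0.167 ]
side pointer_tip [338.88 201.12] 0.62 [0.5734 0.0449 0.087 ]
side mark_point [357.888 259.6  ] 0.73 [ 0.6094 -0.2314  0.09  ]
```

View pics/w3.png

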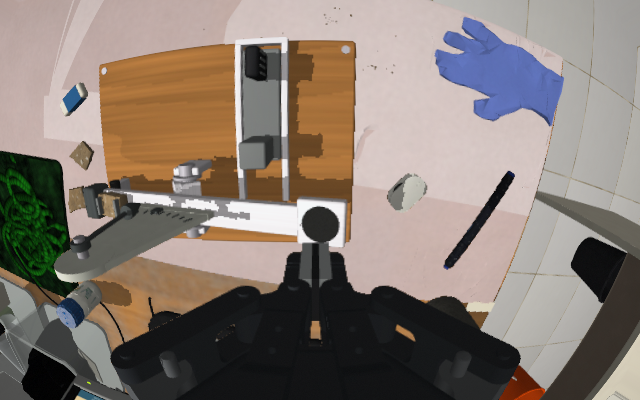

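The lock carriage stands at the front end of its guides, with the grip at (256,62) and the prop block at (255,150) clear of the beam. The pad's disc is at (320,223), the pointer pivot at (77,242), and the tip and mark near (138,204) and (154,208). I'll go to the pad and press about 15 mm.

arm_command([
  {"dx":-0.5,"dy":0.7,"dz":2,"turn":0,"jaw":1},
  {"dx":-0.5,"dy":0.7,"dz":4,"turn":0,"jaw":1},
  {"dx":-0.5,"dy":0.7,"dz":5.5,"turn":0,"jaw":1},
  {"dx":-0.5,"dy":0.7,"dz":6.2,"turn":0,"jaw":1},
  {"dx":-0.5,"dy":0.7,"dz":6.5,"turn":0,"jaw":1},
  {"dx":-0.5,"dy":0.7,"dz":6.8,"turn":0,"jaw":1},
  {"dx":-0.5,"dy":0.7,"dz":7.1,"turn":0,"jaw":1},
  {"dx":-0.5,"dy":0.7,"dz":7.4,"turn":0,"jaw":1},
  {"dx":-0.5,"dy":0.7,"dz":7.7,"turn":0,"jaw":1},
  {"dx":-0.5,"dy":0.7,"dz":7.9,"turn":0,"jaw":1},
  {"dx":-0.5,"dy":0.7,"dz":8,"turn":0,"jaw":1},
  {"dx":-0.5,"dy":0.7,"dz":8,"turn":0,"jaw":1},
])

```text
clock: 10.7
eef_pos: [0.5512, 0.2053, 0.0811]
tcp_rot: [[-0.986, -0.164, -0.0], [-0.164, 0.986, -0.0], [0.0, -0.0, -1.0]]
ft_force: [-0.8, -0.2, 1.6]
gripper_width: -0.001
grasp_force: 0.7
```

arm_command([
  {"dx":0,"dy":0,"dz":0,"turn":0,"jaw":1},
  {"dx":0,"dy":0,"dz":0,"turn":0,"jaw":1},
  {"dx":0,"dy":0,"dz":0,"turn":0,"jaw":1},
  {"dx":0,"dy":0,"dz":0,"turn":0,"jaw":1},
  {"dx":0,"dy":0,"dz":0,"turn":0,"jaw":1},
  {"dx":0,"dy":0,"dz":0,"turn":0,"jaw":1},
  {"dx":0,"dy":0,"dz":0,"turn":0,"jaw":1},
  {"dx":0,"dy":0,"dz":0,"turn":0,"jaw":1},
  {"dx":0,"dy":0,"dz":0,"turn":0,"jaw":1},
])

```text
clock: 11.6
eef_pos: [0.5513, 0.2053, 0.0813]
tcp_rot: [[-0.986, -0.164, 0.0], [-0.164, 0.986, -0.0], [0.0, -0.0, -1.0]]
ft_force: [-0.4, 0.4, 2.1]
gripper_width: -0.006
grasp_force: 0.6
```

```bash
cat > look.py <<'E'
from h import *
import sys
np.set_printoptions(precision=4,suppress=True)
ex=np.array([.9864,.165,0]);ey=np.array([-.165,.9864,0])
im=snap("wrist",sys.argv[1])
o=bot.get_obs();print(o["clock"],o["eef_pos"],o["ft_force"])
cv2.imwrite(f"pics/{sys.argv[1]}c.png",cv2.resize(im[120:270,10:210,::-1],None,fx=4,fy=4,interpolation=2))
# dial plane through pointer: stand x of pointer plane from ~(0.567,0.05)
c0=np.array([.567,.052,0])@ex
def pl(cam,at):
    a,d=ray(cam,at);p=a+d*(c0-a@ex)/(d@ex);return p@ey,p[2]
if __name__=="__main__":
  for t in("pointer","pointer_tip","mark_point","pad"):
    for q in bot.landmark_of("wrist",t)[:2]:print(t,np.array(q["at"])*[640,400],round(q["confidence"],2),pl("wrist",q["at"]))
E
python3 look.py w4
```

```text
11.65 [0.5513 0.2054 0.0813] [-0.1357  0.5823  0.4748]
pointer [ 25.408 100.   ] 0.51 (np.float64(0.689953873873366), np.float64(0.6666890743650127))
pointer_tip [ 87.68 243.8 ] 0.81 (np.float64(-0.01587870990549302), np.float64(0.09841865739411326))
pointer_tip [ 90.304 244.88 ] 0.23 (np.float64(-0.012917191451316102), np.float64(0.09941447241460492))
mark_point [ 90.176 242.4  ] 0.72 (np.float64(-0.015437125496717974), np.float64(0.09643926012224041))
```

View pics/w4c.png

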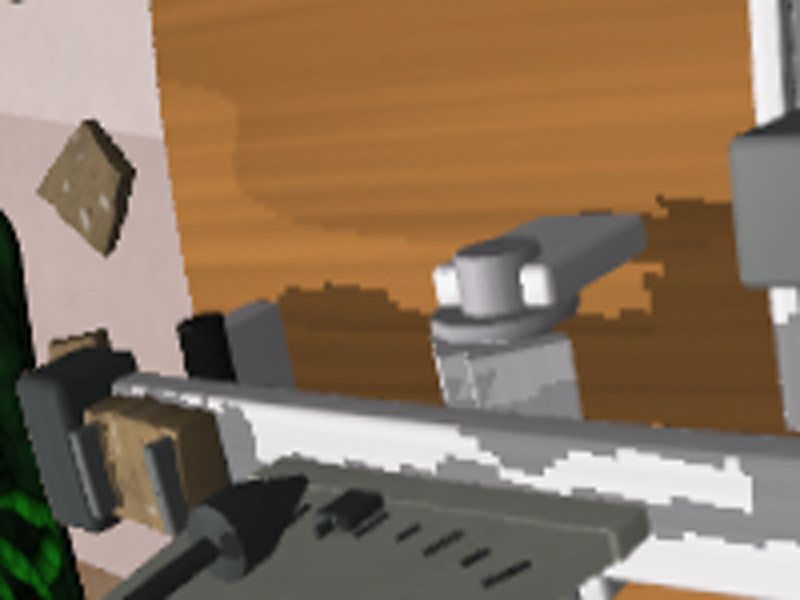

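The tip is at crop (305,480), i.e. pixel (86,240), and the dark tab is at crop (350,510), i.e. pixel (97,247), to its +y side. More pressing is needed. I'll compute how much.

Run:
```python
import sys;sys.argv=["look.py","w4b"]
exec(open("look.py").read().split("if __name__")[0])
th=.22-(.095-bot.get_obs()["eef_pos"][2])*7.7
print("th",th)
pz=.042+.128*np.cos(th)
for n,px in(("pivot",None),("tip",(86,240)),("mark",(97,247))):
    if px is None: continue
    for z in(pz-.082,pz-.080,pz-.078,pz-.075):
        p=atz("wrist",np.array(px)/[640,400],z);print(n,z,"stand x,y",p@ex,p@ey)
for n in("pointer","gauge"):
    r=bot.trace("wrist",n)
    for q in r[:1]:
        ys,xs=np.nonzero(q["mask"]);print(n,q["confidence"],len(xs),xs.min(),xs.max(),ys.min(),ys.max(),"rightmost",ys[xs==xs.max()].mean())
```

```text
11.9 [0.5513 0.2053 0.0813] [0.3147 1.111  0.7457]
th 0.11436918471564601
tip 0.08716377223993958 stand x,y 0.5712978806086694 -0.027923667370711974
tip 0.08916377223993958 stand x,y 0.570278331181113 -0.025882977757004298
tip 0.09116377223993959 stand x,y 0.5692587817535565 -0.023842288143296635
tip 0.09416377223993959 stand x,y 0.5677294576122219 -0.02078125372273514
mark 0.08716377223993958 stand x,y 0.5754190272675324 -0.019680170094059913
mark 0.08916377223993958 stand x,y 0.5743392928002216 -0.017759868142422607
mark 0.09116377223993959 stand x,y 0.573259558332911 -0.0158395661907853
mark 0.09416377223993959 stand x,y 0.5716399566319449 -0.012959113263329367
pointer 0.61 1216 0 86 238 321 rightmost 241.5
gauge 0.79 21729 0 355 204 370 rightmost 236.5
```

arm_command([
  {"dx":0,"dy":0,"dz":0.3,"turn":0,"jaw":1},
  {"dx":0,"dy":0,"dz":0.6,"turn":0,"jaw":1},
  {"dx":0,"dy":0,"dz":0.9,"turn":0,"jaw":1},
  {"dx":0,"dy":0,"dz":1.1,"turn":0,"jaw":1},
  {"dx":0,"dy":0,"dz":1.2,"turn":0,"jaw":1},
  {"dx":0,"dy":0,"dz":1.2,"turn":0,"jaw":1},
  {"dx":0,"dy":0,"dz":1.2,"turn":0,"jaw":1},
  {"dx":0,"dy":0,"dz":1.2,"turn":0,"jaw":1},
  {"dx":0,"dy":0,"dz":1.2,"turn":0,"jaw":1},
  {"dx":0,"dy":0,"dz":1.2,"turn":0,"jaw":1},
  {"dx":0,"dy":0,"dz":1.2,"turn":0,"jaw":1},
  {"dx":0,"dy":0,"dz":1.2,"turn":0,"jaw":1},
])

```text
clock: 13.2
eef_pos: [0.5513, 0.2053, 0.0693]
tcp_rot: [[-0.986, -0.164, 0.0], [-0.164, 0.986, -0.0], [-0.0, -0.0, -1.0]]
ft_force: [-0.3, 0.0, 0.7]
gripper_width: 0.004
grasp_force: 0.5
```

arm_command([
  {"dx":0,"dy":0,"dz":0,"turn":0,"jaw":1},
  {"dx":0,"dy":0,"dz":0,"turn":0,"jaw":1},
  {"dx":0,"dy":0,"dz":0,"turn":0,"jaw":1},
  {"dx":0,"dy":0,"dz":0,"turn":0,"jaw":1},
  {"dx":0,"dy":0,"dz":0,"turn":0,"jaw":1},
])

```text
clock: 13.7
eef_pos: [0.5513, 0.2053, 0.0693]
tcp_rot: [[-0.986, -0.164, -0.0], [-0.164, 0.986, -0.0], [0.0, -0.0, -1.0]]
ft_force: [-0.8, 0.2, 1.4]
gripper_width: 0.001
grasp_force: 0.5
```

```bash
python3 look.py w5
```

```text
13.75 [0.5513 0.2053 0.0693] [-0.5506  0.4886  1.0032]
pointer_tip [ 89.6 252.6] 0.92 (np.float64(-0.006473608250993314), np.float64(0.09610485561361133))
mark_point [ 82.304 252.68 ] 0.5 (np.float64(-0.01137287371153293), np.float64(0.09706489971573358))
pad [325.184 261.68 ] 0.67 (np.float64(0.11607530847909477), np.float64(0.09358458886565782))
pad [206.976  37.28 ] 0.55 (np.float64(0.21045387875820482), np.float64(0.4891232424778339))
```

View pics/w5c.png

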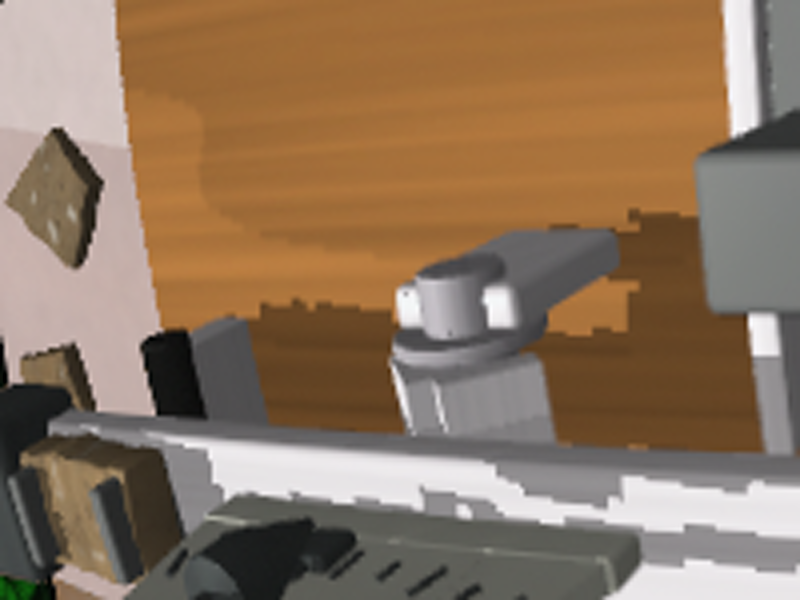

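The tip is now at crop (315,525), i.e. pixel (89,251), and the tab at about crop (335,545), i.e. pixel (94,256), half behind the tip. I'll check the remaining offset numerically, with the projection Jacobian and the grey values.

Run:
```python
from h import *
np.set_printoptions(precision=2,suppress=True,linewidth=250)
ex=np.array([.9864,.165,0]);ey=np.array([-.165,.9864,0])
p=bot.camera_params("wrist");T=np.array(p["camera_from_world"])
def pr(X):
    c=T[:3,:3]@X+T[:3,3];r=np.arctan2(np.hypot(c[0],c[1]),c[2]);h=np.hypot(c[0],c[1])
    return np.array([p["cx"]+p["fx"]*r*c[0]/h,p["cy"]+p["fy"]*r*c[1]/h])
t=atz("wrist",np.array([88.7,251.3])/[640,400],.090)
print("tip stand",t@ex*1000,t@ey*1000)
for n,v in(("ex",ex),("ey",ey),("z",np.array([0,0,1.]))):print(n,"px/mm",(pr(t+v*.004)-pr(t))/4)
g=cv2.cvtColor(cv2.imread("pics/w5.png"),6)[244:268,54:104]
print("cols 54..103, rows 244..")
for i,r in enumerate(g):print(244+i," ".join(f"{x:3d}" for x in r))
```

```text
tip stand 570.598574539558 -13.137838836370198
ex px/mm [0.46 1.61]
ey px/mm [1.25 0.13]
z px/mm [-1.02  0.79]
cols 54..103, rows 244..
244 135 135 136 135 137 137 137 137 137 138 138 138 224 186 106  96 101 100  94  95  96  97  98 122 140 157 171 189 199 128 132 135 139 153 164 176 187 196 204 231 231 231 231 231 197 168 177 186 195 203
245 118 134 134 134 135 136 136 136 136 136 137 128 147  89  89  89  89  89  89  88  88  86  86  88  89  91  92 106 110  95 107 109 111 114 117 120 122 124 126 203 213 221 226 229 198 140 140 140 141 140
246  98 136 136 136 137 136 137 136 136 136 121 104  90  90  90  91  90  90  89  89  89  89  89  88  89  88  88  89  89  88  88  88  88  89  92  95  97  99 100 100 102 104 105 108 121 125 129 131 132 134
247  74 138 139 138 138 138 138 139 138 113  99  92  92  91  92  93  92  91  91  91  90  90  90  88  89  89  89  89  89  89  89  89  89  89  88  89  90  89  89  88  88  88  88  88  89  96 101 105 108 111
248  45 136 139 139 139 139 139 157 104  95  91  91  92  92  93  93  93  92  91  91  90  90  90  90  90  90  89  90  89  89  89  89  86  90  91  91 
[... 3231 characters left out ...]
  30  39  44  67  91  91  92  92  92  92  65  45  74  84  93  93  93  93  94  94  94  88
265  91  92  78  78  78  80  83  85  85  84  81  79  78  75  62  30  29  28  27  27  28  27  26  26  26  26  27  26  53  66  82  92  93  92  92  93  93  93  93  91  91  93  92  93  93  92  93  93  94  93
266  91  91  81  78  77  78  82  84  83  82  79  78  76  74  72  34  28  27  27  26  27  26  26  25  26  26  26  44  83  91  92  93  93  93  93  93  93  92  93  93  92  93  93  93  92  93  93  94  94  95
267  91  91  84  79  77  78  70  70  77  80  77  76  74  72  71  54  27  27  26  26  26  25  26  25  26  24  26  68  93  93  92  93  93  94  93  94  92  93  93  93  93  93  93  93  93  93  93  93  93  93
```

arm_command([
  {"dx":0,"dy":0,"dz":0,"turn":-0.1,"jaw":1},
  {"dx":0,"dy":0,"dz":0,"turn":-0.2,"jaw":1},
  {"dx":0,"dy":0,"dz":0,"turn":-0.3,"jaw":1},
  {"dx":0,"dy":0,"dz":0,"turn":-0.4,"jaw":1},
  {"dx":0,"dy":0,"dz":0,"turn":-0.5,"jaw":1},
  {"dx":0,"dy":0,"dz":0,"turn":-0.6,"jaw":1},
  {"dx":0,"dy":0,"dz":0,"turn":-0.6,"jaw":1},
  {"dx":0,"dy":0,"dz":0,"turn":-0.6,"jaw":1},
  {"dx":0,"dy":0,"dz":0,"turn":-0.6,"jaw":1},
  {"dx":0,"dy":0,"dz":0,"turn":-0.6,"jaw":1},
  {"dx":0,"dy":0,"dz":0,"turn":-0.6,"jaw":1},
  {"dx":0,"dy":0,"dz":0,"turn":-0.6,"jaw":1},
])

```text
clock: 15.15
eef_pos: [0.5514, 0.2055, 0.0694]
tcp_rot: [[-0.721, -0.692, 0.0], [-0.692, 0.721, 0.0], [-0.0, 0.0, -1.0]]
ft_force: [0.6, 0.9, 0.5]
gripper_width: 0.002
grasp_force: 0.5
```

```bash
cat > pr.py <<'E'
from h import *
np.set_printoptions(precision=3,suppress=True,linewidth=250)
ex=np.array([.9864,.165,0]);ey=np.array([-.165,.9864,0])
def pr(X,p):
    T=np.array(p["camera_from_world"]);c=T[:3,:3]@X+T[:3,3];h=np.hypot(c[0],c[1]);r=np.arctan2(h,c[2])
    return np.array([p["cx"]+p["fx"]*r*c[0]/h,p["cy"]+p["fy"]*r*c[1]/h])
E
python3 - <<'E'
from pr import *
o=bot.get_obs();p=bot.camera_params("wrist");im=snap("wrist","w6")
print(o["clock"],o["eef_pos"],o["ft_force"])
t=ex*.5706+ey*-.0131+np.array([0,0,.09]);q=pr(t,p);print("tip expected",q)
for n,v in(("ex",ex),("ey",ey),("z",np.array([0,0,1.]))):print(n,"px/mm",(pr(t+v*.004,p)-q)/4)
for n in("pointer_tip","mark_point"):
    for r in bot.landmark_of("wrist",n)[:1]:print(n,np.array(r["at"])*[640,400],r["confidence"])
x0=int(np.clip(q[0]-40,0,560));y0=int(np.clip(q[1]-30,0,340));print("crop origin",x0,y0)
cv2.imwrite("pics/w6c.png",cv2.resize(im[y0:y0+60,x0:x0+80,::-1],None,fx=10,fy=10,interpolation=0))
E
```

```text
15.15 [0.551 0.205 0.069] [0.568 0.873 0.465]
tip expected [102.388 119.299]
ex px/mm [-0.729  1.867]
ey px/mm [1.39  1.019]
z px/mm [-1.275  0.194]
pointer_tip [104.128 117.12 ] 0.92
mark_point [ 95.168 118.32 ] 0.69
crop origin 62 89
```

View pics/w6c.png

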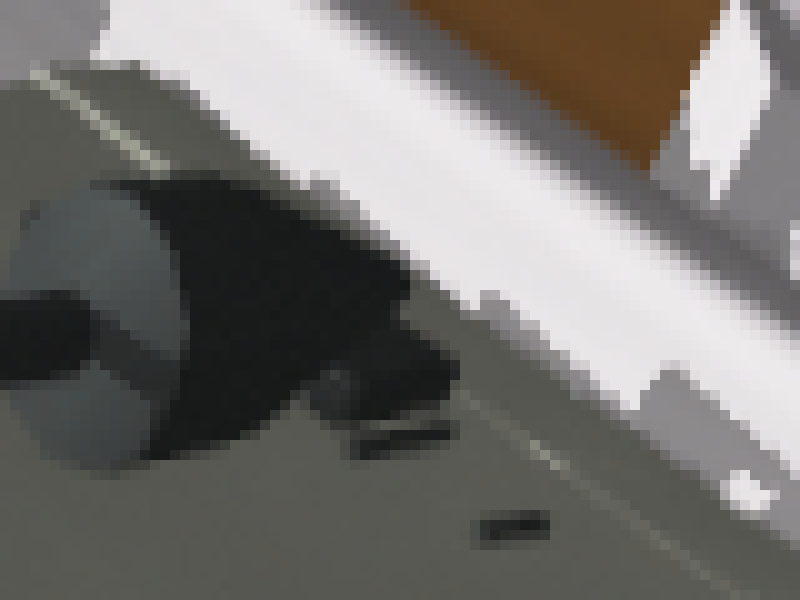

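The tip is at crop (40,28), i.e. pixel (102,117). The tab is visible beside it at crop (33–46,35–42), so tip and tab nearly coincide in this view too. To settle the last millimetres I'll fit tip and tab over several pictures, using the earlier ones in which the tab is unobstructed.

Run:
```python
import cv2
def dump(n,x0,x1,y0,y1):
    g=cv2.cvtColor(cv2.imread(f"pics/{n}.png"),6)[y0:y1,x0:x1];print(n,"cols",x0)
    for i,r in enumerate(g):print(y0+i," ".join(f"{x:3d}" for x in r))
dump("w4",78,112,234,260)
dump("w3",128,172,196,222)
```

```text
w4 cols 78
234 215 191 123 118 122 118 112 131 160 167 176 215 231 231 231 232 232 226 200 233 234 233 232 232 232 233 233 233 233 232 232 232 232 232
235 150  87  87  87  87  86  87  90  96  96  95 139 184 195 204 213 220 224 137 143 153 162 171 210 233 233 233 233 233 233 233 231 228 231
236  89  88  89  89  88  89  88  87  87  87  87  87  87  94  95  96 111 154 141 107 125 126 116 145 187 195 202 208 233 233 233 224 140 139
237  90  91  90  90  90  89  89  88  88  88  88  88  88  89  88  87  88  88  87  88  91  95  94  99 109 120 121 124 207 215 221 220 137 139
238  92  86  82  83  84  85  75  64  86  91  91  90  89  89  88  87  88  88  88  88  88  88  88  88  89  95  95  95  96  99 106 111 106 120
239  64  60  50  52  35  26  26  29  47  90  90  90  89  89  88  88  89  90  89  89  90  90  89  89  90  89  89  89  89  89  89  89  89  91
240  27  27  27  26  27  26  26  26  27  76  88  90  90  90  90  89  90  90  91  92  91  91  90  89  89  88  89  90  90  89  89  90  89  90
241  27  28  28  26  26  27  27  28  50 107 109 105 100  96  95  97  95  93  93  92  90  91  91  90  90  90  
[... 6542 characters left out ...]
  84  94  95  95  95  95  94  95  94  94  94  94  94  94  93  94  94  94  95  95  95  96  95  95  95  95  95  94  95  95  95  95  94  94  94  94  94  94  94  91
219  74  78  84  94  93  93  94  94  93  94  93  94  94  94  94  93  93  93  94  93  94  95  95  95  94  95  95  96  95  95  95  95  95  94  94  94  94  94  93  93  93  93  93  94
220  93  94  93  93  94  94  93  94  93  94  94  94  93  93  93  92  93  94  94  94  94  95  94  94  93  94  95  95  94  95  94  94  94  94  94  94  94  94  94  95  94  94  94  94
221  93  93  94  94  94  94  94  94  94  94  94  94  94  93  93  93  94  94  94  94  94  94  94  93  94  94  94  93  94  93  94  95  94  94  94  95  94  94  94  94  94  94  94  94
```

```bash
cat > fit.py <<'E'
from pr import *
from scipy.optimize import least_squares
p=bot.camera_params("wrist");o=bot.get_obs()
def TW(R,t):M=np.eye(4);M[:3,:3]=R;M[:3,3]=t;return M
CT=np.array(p["camera_from_world"])@TW(o["tcp_rot"],o["eef_pos"])   # camera from tool
def R(c,s):return np.array([[-c,-s,0],[-s,c,0],[0,0,-1.]])
A=R(.9864,.1646);B=R(.721,.692)
V=[(A,(.5482,.1978,.1605),.22,(138.7,204.2),(156,209.5)),
   (A,(.5513,.2054,.0813),None,(86.4,240.2),(96.5,245.8)),
   (A,(.5513,.2053,.0693),None,(87.5,250.5),(87.6,255.2)),
   (B,(.5512,.2053,.0693),None,(102.7,117),(98.1,120.2))]
def th(z):return .22-(.095-z)*7.7
def model(v,q):
    xt,y0,bt,xm,ph,bm,dth=q;R_,t,a,_,_=v
    a=th(t[2])+dth if a is None else a
    P=dict(p,camera_from_world=CT@np.linalg.inv(TW(R_,t)))
    py,pz=y0-.128*np.sin(a),.042+.128*np.cos(a)
    f=lambda x,y,z:pr(ex*x+ey*y+np.array([0,0,z]),P)
    r=.08+bm
    return f(xt,py,pz-.08+bt),f(xm,py+r*np.sin(ph+a),pz-r*np.cos(ph+a)),80*np.sin(ph+a)
def res(q):
    e=[]
    for v in V:
        m=model(v,q);e+=list(m[0]-v[3])+list(m[1]-v[4])
    return np.r_[np.array(e)/.8,q[2]/.001,q[5]/.0015,q[6]/.02]
s=least_squares(res,[.57,.0,0,.573,0,0,0],x_scale=.01)
C=np.linalg.inv(s.jac.T@s.jac)
print(s.x,"sd",np.sqrt(np.diag(C)));print(np.round(s.fun*1,1))
print("mark-tip y mm (want 0):",[round(model(v,s.x)[2],2) for v in V])
E
python3 fit.py
```

```text
[ 0.57  -0.014  0.     0.573 -0.031  0.001 -0.021] sd [0.    0.001 0.001 0.001 0.016 0.001 0.006]
[ 0.7 -0.8 -0.8 -1.8 -0.  -0.3 -1.5 -0.7  0.9 -0.1  1.4 -0.2 -1.3  0.  -0.5  1.7  0.4  0.9 -1. ]
mark-tip y mm (want 0): [np.float64(15.0), np.float64(4.99), np.float64(-2.39), np.float64(-2.39)]
```

The fit says the mark has passed the tip by about 2 mm, but y and height are poorly separated from here. There is plenty of time, so I'll ease off slowly and look once from straight in front of the dial.

arm_command([
  {"dx":0,"dy":0,"dz":-0.4,"turn":0,"jaw":1},
  {"dx":0,"dy":0,"dz":-0.9,"turn":0,"jaw":1},
  {"dx":0,"dy":0,"dz":-1.4,"turn":0,"jaw":1},
  {"dx":0,"dy":0,"dz":-1.8,"turn":0,"jaw":1},
  {"dx":0,"dy":0,"dz":-2.1,"turn":0,"jaw":1},
  {"dx":0,"dy":0,"dz":-2.4,"turn":0,"jaw":1},
  {"dx":0,"dy":0,"dz":-2.7,"turn":0,"jaw":1},
  {"dx":0,"dy":0,"dz":-4,"turn":0,"jaw":1},
  {"dx":0,"dy":0,"dz":-6,"turn":0,"jaw":1},
])

```text
clock: 16.2
eef_pos: [0.5502, 0.2051, 0.1291]
tcp_rot: [[-0.721, -0.693, -0.003], [-0.693, 0.721, -0.001], [0.002, 0.001, -1.0]]
ft_force: [-0.4, -0.6, -0.6]
gripper_width: -0.001
grasp_force: 0.0
```

arm_command([
  {"dx":3,"dy":0,"dz":0,"turn":-0.1,"jaw":1},
  {"dx":6,"dy":0.5,"dz":0,"turn":-0.2,"jaw":1},
  {"dx":9,"dy":1,"dz":0,"turn":-0.35,"jaw":1},
  {"dx":12,"dy":1,"dz":0,"turn":-0.5,"jaw":1},
  {"dx":14.7,"dy":1,"dz":0.5,"turn":-0.65,"jaw":1},
  {"dx":14.7,"dy":1,"dz":0.9,"turn":-0.8,"jaw":1},
  {"dx":14.7,"dy":1,"dz":0.9,"turn":-0.95,"jaw":1},
  {"dx":14.7,"dy":1,"dz":0.9,"turn":-0.97,"jaw":1},
  {"dx":14.7,"dy":1,"dz":0.9,"turn":-0.97,"jaw":1},
  {"dx":14.7,"dy":1,"dz":0.9,"turn":-0.97,"jaw":1},
])

```text
clock: 17.2
eef_pos: [0.4386, 0.111, 0.1206]
tcp_rot: [[0.161, -0.987, 0.0], [-0.987, -0.161, 0.0], [-0.0, -0.0, -1.0]]
ft_force: [-0.6, 0.5, 0.4]
gripper_width: -0.0
grasp_force: 0.0
```

Run:
```python
from pr import *
o=bot.get_obs();p=bot.camera_params("wrist");im=snap("wrist","w7")
print(o["clock"],o["eef_pos"],o["tcp_rot"])
np.save("w7T.npy",p["camera_from_world"])
t=ex*.570+ey*(-.014-.128*np.sin(.22))+np.array([0,0,.087]);q=pr(t,p);print("tip expected",q)
for n,v in(("ex",ex),("ey",ey),("z",np.array([0,0,1.]))):print(n,"px/mm",(pr(t+v*.004,p)-q)/4)
for n in("pointer_tip","mark_point"):
    for r in bot.landmark_of("wrist",n)[:1]:print(n,np.array(r["at"])*[640,400],r["confidence"])
x0,y0=int(q[0]-18),int(q[1]-16)
g=cv2.cvtColor(im,7)[y0:y0+50,x0:x0+38];print("cols",x0)
for i,r in enumerate(g):print(y0+i," ".join(f"{x:3d}" for x in r))
```

```text
17.2 [0.439 0.111 0.121] [[ 0.161 -0.987  0.   ]
 [-0.987 -0.161  0.   ]
 [-0.    -0.    -1.   ]]
tip expected [129.791 113.476]
ex px/mm [-1.214  0.164]
ey px/mm [0.104 1.539]
z px/mm [-0.834  0.099]
pointer_tip [128.896 115.12 ] 0.91
mark_point [127.872 133.68 ] 0.49
cols 111
97  77  78  77  78  78  78  78  78  78  79  79  79  79  79  78  79  78  78  78  79  79  85  99  84  78  78  78  78  77 194 243 243 243 243 243 243 245 246
98  78  77  77  78  78  78  78  78  78  79  79  79  78  78  78  78  77  78  78  80  79  89 100  80  78  78  77  78  77 156 222 243 243 242 244 243 245 246
99  77  78  77  78  78  78  78  78  79  79  79  78  78  78  78  77  78  77  78  79  79  93 102  76  78  77  77  77  83 125 220 243 242 243 243 243 245 246
100  77  78  78  78  78  78  78  79  79  79  78  78  78  78  77  77  78  78  78  79  79  97 106  76  78  77  76  77  88 130 229 243 242 243 243 244 246 246
101  77  78  78  77  79  78  79  79  79  79  78  77  77  78  77  78  77  78  78  79  80  95 106  76  77  77  77  77  93 135 237 243 242 243 243 244 246 246
102  77  77  78  78  78  78  79  79  79  79 
[... 6275 characters left out ...]
  53  77  79  78  78  77  78  88 225 244 245 244 241 242 203 153 153 152 136
143  80  80  79  80  80  80  80  79  80  79  79  46  51  48  45  47  57  76  80  87  92  79  78  78  78  78  82 173 182 171 158 205 242 195 153 153 151 136
144  79  80  80  80  79  80  80  80  80  80  75  51  50  45  38  38  37  78  79  84  87  80  79  79  78  78  78 141 151 151 150 212 242 185 153 153 151 136
145  80  80  80  80  80  79  80  79  79  80  80  75  73  69  68  70  73  80  80  85  89  80  78  79  78  78  78 145 152 152 150 219 243 175 154 154 150 136
146  79  79  80  80  80  80  79  80  79  79  79  79  80  80  80  80  80  80  80  86  90  79  79  78  78  78  78 149 151 152 150 163 161 149 153 154 149 136
```

```bash
python3 - <<'E'
s=open("fit.py").read()
s=s.replace("def th(z)","C_,S_=-.161,.987\nV.append((R(-.161,.987),(.4386,.111,.1206),.22,(130.4,115),(126.7,136.3)))\nV[-1]=(np.array([[.161,-.987,0],[-.987,-.161,0],[0,0,-1.]]),)+V[-1][1:]\ndef th(z)")
open("fit.py","w").write(s)
E
python3 fit.py
```

```text
[ 0.568 -0.013  0.001  0.573 -0.046  0.002 -0.014] sd [0.    0.    0.001 0.    0.008 0.001 0.005]
[ 1.4 -0.4 -0.8 -1.1 -0.4  0.2 -1.8  0.1  0.4  0.7  1.   0.7 -0.4 -0.2 -0.3  1.5  0.9 -0.7  2.2  0.3  0.9  1.  -0.7]
mark-tip y mm (want 0): [np.float64(13.84), np.float64(4.32), np.float64(-3.07), np.float64(-3.07), np.float64(13.84)]
```

arm_command([
  {"dx":-0.5,"dy":-1,"dz":-0.8,"turn":0.13,"jaw":1},
  {"dx":-1.5,"dy":-2.5,"dz":-0.8,"turn":0.26,"jaw":1},
  {"dx":-3,"dy":-5,"dz":-0.8,"turn":0.4,"jaw":1},
  {"dx":-4.5,"dy":-7.5,"dz":-0.8,"turn":0.54,"jaw":1},
  {"dx":-6,"dy":-10,"dz":-0.8,"turn":0.68,"jaw":1},
  {"dx":-7,"dy":-11.8,"dz":-0.8,"turn":0.82,"jaw":1},
  {"dx":-7.5,"dy":-12.6,"dz":-0.8,"turn":0.96,"jaw":1},
  {"dx":-7.5,"dy":-12.6,"dz":0.5,"turn":0.97,"jaw":1},
  {"dx":-7.5,"dy":-12.6,"dz":1.7,"turn":0.97,"jaw":1},
  {"dx":-7.5,"dy":-12.6,"dz":2.2,"turn":0.97,"jaw":1},
  {"dx":-7.5,"dy":-12.6,"dz":2.5,"turn":0.97,"jaw":1},
  {"dx":-7.5,"dy":-12.6,"dz":2.8,"turn":0.97,"jaw":1},
])

```text
clock: 18.55
eef_pos: [0.55, 0.2052, 0.0922]
tcp_rot: [[-0.721, -0.693, -0.0], [-0.693, 0.721, 0.0], [0.0, 0.0, -1.0]]
ft_force: [-0.8, 0.3, 1.8]
gripper_width: -0.003
grasp_force: 0.7
```

arm_command([
  {"dx":0,"dy":0,"dz":0.3,"turn":0,"jaw":1},
  {"dx":0,"dy":0,"dz":0.6,"turn":0,"jaw":1},
  {"dx":0,"dy":0,"dz":0.9,"turn":0,"jaw":1},
  {"dx":0,"dy":0,"dz":1.2,"turn":0,"jaw":1},
  {"dx":0,"dy":0,"dz":1.5,"turn":0,"jaw":1},
  {"dx":0,"dy":0,"dz":1.7,"turn":0,"jaw":1},
  {"dx":0,"dy":0,"dz":1.85,"turn":0,"jaw":1},
  {"dx":0,"dy":0,"dz":1.9,"turn":0,"jaw":1},
  {"dx":0,"dy":0,"dz":1.9,"turn":0,"jaw":1},
  {"dx":0,"dy":0,"dz":1.9,"turn":0,"jaw":1},
  {"dx":0,"dy":0,"dz":1.9,"turn":0,"jaw":1},
  {"dx":0,"dy":0,"dz":1.9,"turn":0,"jaw":1},
])

```text
clock: 19.75
eef_pos: [0.5504, 0.2053, 0.0734]
tcp_rot: [[-0.721, -0.693, 0.0], [-0.693, 0.721, -0.0], [0.0, -0.0, -1.0]]
ft_force: [0.2, 0.3, 1.4]
gripper_width: 0.002
grasp_force: 0.6
```

arm_command([
  {"dx":0,"dy":0,"dz":0,"turn":0,"jaw":1},
  {"dx":0,"dy":0,"dz":0,"turn":0,"jaw":1},
  {"dx":0,"dy":0,"dz":0,"turn":0,"jaw":1},
  {"dx":0,"dy":0,"dz":0,"turn":0,"jaw":1},
  {"dx":0,"dy":0,"dz":0,"turn":0,"jaw":1},
  {"dx":0,"dy":0,"dz":0,"turn":0,"jaw":1},
  {"dx":0,"dy":0,"dz":0,"turn":0,"jaw":1},
  {"dx":0,"dy":0,"dz":0,"turn":0,"jaw":1},
  {"dx":0,"dy":0,"dz":0,"turn":0,"jaw":1},
  {"dx":0,"dy":0,"dz":0,"turn":0,"jaw":1},
  {"dx":0,"dy":0,"dz":0,"turn":0,"jaw":1},
])

```text
clock: 20.85
eef_pos: [0.5504, 0.2054, 0.0733]
tcp_rot: [[-0.721, -0.693, -0.0], [-0.693, 0.721, 0.0], [0.0, 0.0, -1.0]]
ft_force: [-1.2, 0.7, 1.8]
gripper_width: 0.0
grasp_force: 0.6
```

Run:
```python
from pr import *
im=snap("wrist","w8");o=bot.get_obs();print(o["clock"],o["eef_pos"],o["ft_force"])
for n in("pointer_tip","mark_point","lock_grip"):
    for r in bot.landmark_of("wrist",n)[:1]:print(n,np.array(r["at"])*[640,400],r["confidence"],atz("wrist",r["at"],.048))
g=cv2.cvtColor(im,7)[104:134,84:124];print("cols 84")
for i,r in enumerate(g):print(104+i," ".join(f"{x:3d}" for x in r))
```

```text
20.9 [0.55  0.205 0.073] [-0.588  1.077  1.218]
pointer_tip [100.288 115.92 ] 0.66 [0.589 0.052 0.048]
mark_point [ 96.192 116.72 ] 0.69 [0.592 0.049 0.048]
lock_grip [349.184  13.6  ] 0.81 [0.447 0.13  0.048]
cols 84
104  28  26  39  49  62  81  81  91 111 133 135 146 223 230 230 230 230 230 230 229 230 230 229 231 232 234 235 235 236 234 232 225 214 194 162 128  97  95  94  92
105  28  27  26  26  33  44  69  77  89 106 127 135 184 231 230 230 229 230 229 230 230 230 230 230 230 232 233 235 235 235 235 234 228 218 200 176 136  98  96  94
106  27  27  27  27  26  26  35  54  71  82  92 122 134 162 228 231 230 230 230 229 229 230 230 230 229 230 231 233 234 235 235 235 235 229 222 208 186 150 112 100
107  28  28  27  27  26  27  26  30  35  57  73  95 113 133 152 225 232 231 231 230 229 230 230 230 230 230 229 231 233 234 235 236 236 235 232 224 214 196 162 129
108  26  26  27  27  27  27  26  27  27  26  43  59  83  91 129 193 203 231 231 231 231 230 229 230 229 230 230 230 230 232 234 234 235 235 235 233 228 219 203 175
109  26  27  26  27  26  26  25  26  26  26  26  32  40  67  9
[... 3337 characters left out ...]
  96  89  86  86  86  87  85  86  85  86  93
130  87  87  87  88  87  88  87  87  87  87  87  87  86  76  65  48  66  70  74  75  70  62  54  45  34  73  87  88  90  97 100  91  85  87  86  86  86  85  85  85
131  86  88  87  88  88  88  87  88  87  87  87  87  87  87  82  56  46  44  41  40  38  28  28  27  27  51  84  88  88  91  93 130 113  91  87  87  87  87  87  86
132  87  87  87  88  87  88  88  88  88  88  88  87  87  87  82  50  28  30  37  42  45  48  51  56  59  81  88  88  88  88  90 108 137 112  97  89  88  88  88  87
133  87  87  87  88  87  88  87  88  87  88  88  88  87  87  85  67  44  51  68  72  74  79  83  85  88  88  88  89  89  89  89  92  93 116 124  95  89  88  88  88
```

```bash
python3 -c "
from bench import bot
print(bot.hand_in())"
```

```text
the job is handed in; nothing more can be done
None
```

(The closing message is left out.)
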